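# Nest the bottle-riser channels in the draining rack

### The job

Pack the rinsed plastic bottle-riser channels compactly in the rack: first put the bench channel that lies legs up into the free half of the rack, legs still up, alongside the one already there. Then set the legs-down channel over the pair so that one of its legs goes fully down into each of their troughs, all three lengthwise in the rack, flat, with their ends about level with each other and centred along the rack. Set them down rather than dropping them, and leave everything else on the bench where it stands.

Things in the scene. Friction and masses are not known exactly. Their poses are not given: they have to be found in the camera images.
- rack_floor (a point): Low steel rack board, fixed to the bench. Point: centre of the upper face of its floor, 6 mm above the bench; x along the board (140 mm, ends open), y across, z up. A lip along each long side (y = +80 and -80 mm) is 8 mm thick and its top is 10 mm above the floor; 152 mm clear between the lips. Channels lie along x.
- ch_rack_mid (a point): White plastic U-channel, 100 mm long (x), 68 wide (y), 50 high: web and two legs all 8 mm thick, trough 52 wide, 42 deep, ends open. Point: its centre, 25 mm above its underside; z up. Already lies in the rack's +y half, legs up, loose, about 39 mm from the middle; it stays there.
- ch_up_mid (a point): White plastic U-channel, 100 mm long (x), 68 wide (y), 50 high: web and two legs all 8 mm thick, trough 52 wide, 42 deep, ends open. Point: its centre, 25 mm above its underside; z up. Lies on the bench legs up, left or right of the rack. Its place is the rack's free -y half, about 13 mm wider than it. An upright leg can be pinched from above across its 8 mm.
- ch_down_mid (a point): White plastic U-channel, 100 mm long (x), 68 wide (y), 50 high: web and two legs all 8 mm thick, trough 52 wide, 42 deep, ends open. Point: its centre, 25 mm above its underside; z up. Lies on the bench legs down, other side of the rack. Can be gripped from above across its 68 mm width. Nested, its leg tips rest on the others' webs and its top is 58 mm above the rack's floor.
- ch_rack: The channel already in the rack: origin at the centre of its underside, x along it, y across, z up at the start. All three channels are alike, about 0.17 kg each, loose.
- ch_up: The legs-up bench channel: origin at the centre of its underside, x along it, y across, z up at the start. All three channels are alike, about 0.17 kg each, loose.
- ch_down: The legs-down bench channel: origin at the centre of its underside, x along it, y across, z up at the start. All three channels are alike, about 0.17 kg each, loose.
- flask_bottle: White plastic bottle, 60 mm diameter, 130 mm tall, standing at the far right of the bench; a bystander. Origin at the centre of its underside.
- brown_jar: Brown glass jar with a black cap, 68 mm diameter, 100 mm tall, standing at the far left; a bystander. Origin at the centre of its underside.
- beaker: Small open glass beaker, 66 mm diameter, 65 mm tall, behind the left bench channel; a bystander. Origin at the centre of its underside.
- stopper: Black rubber stopper, 42 mm diameter, 32 mm tall, behind the right bench channel; a bystander. Origin at the centre of its underside.
- dish: White ceramic dish, 60 mm diameter, 22 mm tall, near the robot on the left; a bystander. Origin at the centre of its underside.
- spatula: Spatula with a wooden handle, 170 mm long, lying flat at the right edge of the working area; a bystander. Origin at the centre of its underside.
Mind the look-alikes: they are no part of the job. Leave any blue or turquoise look-alike of the ch_up alone.

How it is judged:
By the outcome, as a careful person would: the job done as asked, in the order asked, and still so for the second after the job is handed in, with the robot touching nothing.
It also fails if it takes over 64 s, if anything falls off the work surface, if the arm or the gripper's body presses on something with over 40 N, if the wrist force passes 120 N, or if a joint passes its speed limit or range.

### The arm

A 6-joint arm with a two-finger parallel gripper is mounted at the origin on the work surface. World frame = base frame: x ahead of the robot, y to its left, z up, the work surface at z = 0. Lengths are in m, angles in degrees, forces in N, time in s.
With the tool pointing down it reaches from about 0.4 to 0.825 m from the base axis. Payload 7 kg.
Tool frame: the origin (TCP) lies midway between the tips of the shut fingers; the grasp point (between the pads) lies 19 mm behind it (ctrl.grip_point_offset is the distance from the TCP to the grasp point, in m); x points along the fingers, y is the direction in which the jaws open and shut, and the axes are right-handed (so a half turn about x gives the same grasp; the last joint's range is limited). The gripper opens to 88 mm and grips with 3 to 60 N. Pads are 19 mm wide; open, the fingers measure 130 mm over their backs; the gripper's body (78 mm by 193 mm) begins 47 mm behind the grasp point.
Start: joints at [-56.03, 20.546, 0.682, 0, -70.136, -16.507], TCP at [0.203, -0.644, 0.227] pointing down, gripper open.
Joint ranges: [-176.03, 176.03], [-82.01, 121.73], [-58.28, 71.71], [-173.87, 95.51], [-174.79, -0.11], [-173.66, 173.66]. Speed limits (degrees/s): [136.94, 136.94, 172.46, 180, 180, 180].

### API

Orientations are given as [roll, pitch, yaw] about the fixed x, y, z axes, in that order (R = Rz(yaw) Ry(pitch) Rx(roll)).
In Python, from plant import ctrl gives the robot as it stands.
- The arm moves only by the tool drive_tool, never from a script. Its argument "plan" is a list of rows, each a list of 3 entries, a list of its own where there are three numbers: the shift along the tool's x, y, z in m, then the turn, a rotation vector about the tool's x, y, z in degrees, then the opening, from 0 (shut) to 1 (fully open). In form: [[[dx, dy, dz], [wx, wy, wz], grip], ...]. A call has 1 to 20 rows; each row is the pose to reach, as a shift and turn from the pose measured when the call began, along the tool's axes at that moment; what a row does not reach only later rows make up. A row lasts 1/12 s, in which the tool goes at most 41.7 mm and 7.16 degrees, less where a joint would pass 70% of its speed; a pose out of reach is approached as far as the arm can. A call with a gripper value outside its range is refused whole. The fingers move at their own pace and stop on an object; the grip force is fixed at half the most. Time passes only in rows, so rows that repeat a pose let the fingers close. It gives the time, the measured TCP pose, the force and the opening at its end, in the units of the state.
- ctrl.get_obs(): the state, without advancing time (a new reading comes with each control period).
- ctrl.snapshot(name): name is "scene" or "top" or "wrist"; returns the picture (480x640x3 uint8, blue, green, red); there is no depth.
- ctrl.get_calibration(name): a dict with "fx", "fy", "cx", "cy" (pixels), "dist_coeffs" ([k1, k2, p1, p2, k3] as OpenCV has them; the pictures are not rectified), "R" (3x3) and "t" (3): a world point X has camera coordinates R X + t. Camera axes: x right, y down, z forward; pixel columns grow to the right and rows downward; lengths in m; the calibration is good to about 2 mm. A picture is of the moment at which its call begins: read the wrist's pose just before it. get_calibration takes no time and is no camera call; for the wrist camera it gives the pose at the moment of the call.
- ctrl.close_job(): hands the job in, once; it reports no verdict.
Trained networks look in the newest picture that a camera, given by its name, has taken for a name from the list of things; names that differ only in an ending like _2 or _b are one class to them, and where a whole thing is asked for, a point or a joint stands for the part that bears it (a point fixed in the world has none). Each returns a list of dicts, best first, with "confidence" (0 to 1); they miss things now and then, are a little off and sometimes report something else, mostly with a low value. They report only what shows in the picture. A call takes as long as a camera call. They do not tell look-alikes from the thing itself.
- ctrl.cut_out(camera, name): "pixels" (480x640 bool, what is visible of it) and "pixel" ([column, row] in pixels, amid what is visible of it).
- ctrl.landmark_of(camera, name): "pixel" ([column, row] in pixels: a listed point, or the origin of a listed thing).
The state is a dict: "clock": time; "joint_pos": joint angles; "qvel": joint speeds; "tau": joint torques, N m; "tool_pos": TCP position; "orientation": TCP orientation; "force": force on the tool from outside, world axes, zero at the start; "moment": the same for the moment, N m; "opening": finger opening in m.
Only numpy, scipy, OpenCV 4.12 (cv2) and the standard library are available. Lean on these libraries where they do the work, as an engineer would, in place of code of your own. Each camera call takes 0.05 s, during which the arm holds its last target. There are 200 camera calls.

## Working session

There is one attempt and no reset: what is moved stays moved. The work goes in short steps, Python scripts to look and compute and a tool call to move; the robot and the scene stay as the last step left them, time stands still between calls to the robot, and variables do not carry over. Pictures are saved under pics/ and viewed, about 8 in all and at most 12, crops included, and the job is handed in when it is done.

Besides the shell and the picture viewer there is one more tool, called in YAML: its name, and indented under it one key for each argument. drive_tool: Moves the arm, as the interface text tells. Its arguments: {"type":"object","properties":{"plan":{"type":"array","items":{"type":"array"}}},"required":["plan"]}

```bash
mkdir -p pics; cat > h.py <<'E'
import numpy as np, cv2
from plant import ctrl
def ray(c,px):
    K=np.array([[c["fx"],0,c["cx"]],[0,c["fy"],c["cy"]],[0,0,1.]])
    u=cv2.undistortPoints(np.array([[px]],float),K,np.array(c["dist_coeffs"],float))[0,0]
    R=np.array(c["R"]);t=np.array(c["t"]).ravel()
    return -R.T@t, R.T@np.array([u[0],u[1],1])
def at_z(c,px,z):
    o,d=ray(c,px); return o+d*(z-o[2])/d[2]
def proj(c,P):
    K=np.array([[c["fx"],0,c["cx"]],[0,c["fy"],c["cy"]],[0,0,1.]])
    R=np.array(c["R"]);t=np.array(c["t"],float).ravel()
    return cv2.projectPoints(np.array(P,float).reshape(-1,3),cv2.Rodrigues(R)[0],t,K,np.array(c["dist_coeffs"],float))[0][:,0]
E
python3 - <<'E'
from h import *
o=ctrl.get_obs(); print({k:np.round(v,3).tolist() for k,v in o.items()})
ims=[]
for n in ["scene","top"]:
    im=ctrl.snapshot(n); cv2.imwrite(f"pics/{n}0.png",im)
    c=ctrl.get_calibration(n)
    print(n, np.round(ray(c,[320,240]),3).tolist())
    for name,z in [("rack_floor",.006),("ch_rack_mid",.031),("ch_up_mid",.025),("ch_down_mid",.025)]:
        for r in ctrl.landmark_of(n,name)[:3]: print(name,np.round(r["pixel"],1),round(r["confidence"],2),np.round(at_z(c,r["pixel"],z),4))
E
```

```text
{'clock': 0.0, 'joint_pos': [-56.029, 20.591, 0.635, -0.022, -70.137, -16.507], 'qvel': [0.088, 0.065, 0.003, 0.056, -0.03, 0.03], 'tau': [0.0, -58.272, 29.305, 6.997, 0.007, -0.0], 'tool_pos': [0.202, -0.643, 0.226], 'orientation': [93.985, 89.905, 111.441], 'force': [0.508, -0.072, 0.406], 'moment': [0.063, 0.006, -0.01], 'opening': 0.088}
scene [[1.154, -0.436, 0.783], [-0.595, 0.388, -0.705]]
rack_floor [331.  235.3] 0.73 [0.498  0.0235 0.006 ]
ch_rack_mid [346.3 223.6] 0.69 [0.5042 0.0625 0.031 ]
ch_up_mid [141.  258.8] 0.85 [ 0.3572 -0.3927  0.025 ]
ch_up_mid [223.3 214. ] 0.78 [ 0.312  -0.1752  0.025 ]
ch_up_mid [419.4 200.9] 0.7 [0.5253 0.2757 0.025 ]
ch_down_mid [418.3 194.9] 0.84 [0.5052 0.2894 0.025 ]
top [[0.449, -0.041, 1.248], [0.047, -0.004, -0.999]]
rack_floor [286.2 238.7] 0.65 [0.5092 0.0252 0.006 ]
ch_rack_mid [269.7 242.2] 0.92 [0.5003 0.0579 0.031 ]
ch_up_mid [414.9 266. ] 0.93 [ 0.4547 -0.2444  0.025 ]
ch_up_mid [482.4 310.9] 0.89 [ 0.3615 -0.3892  0.025 ]
ch_up_mid [380.3 335.6] 0.71 [ 0.3094 -0.1735  0.025 ]
ch_down_mid [160.6 240.6] 0.71 [0.5009 0.2886 0.025 ]
```

View pics/top0.png

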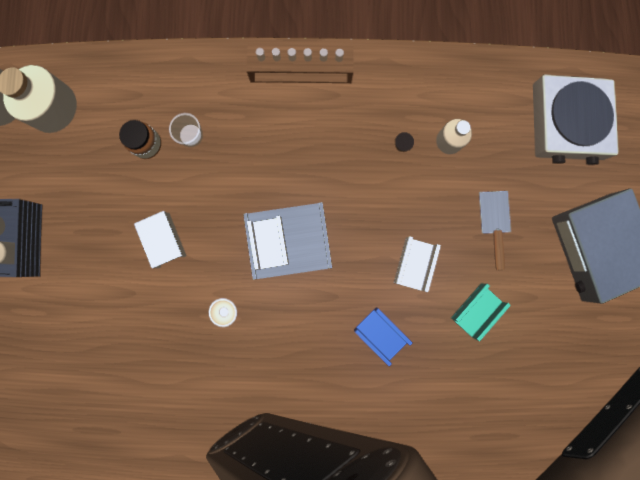

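View pics/scene0.png

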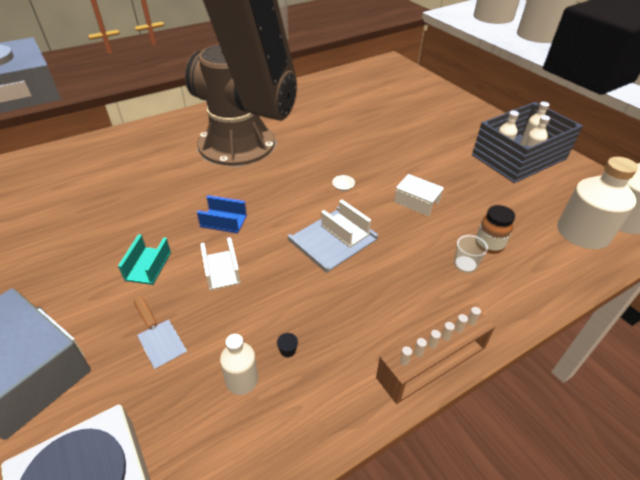

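The top view shows ch_rack at about (268,242) in the rack, ch_down at (158,240) on the left and the white ch_up at (418,263). The blue (383,336) and turquoise (482,311) channels are look-alikes. Next I fit poses to the masks.

```bash
cat >> h.py <<'E'
from scipy.optimize import minimize
def box(x0,x1,y0,y1,z0,z1): return np.array([[x,y,z] for x in(x0,x1) for y in(y0,y1) for z in(z0,z1)])
UP=[box(-.05,.05,-.034,.034,0,.008),box(-.05,.05,-.034,-.026,0,.05),box(-.05,.05,.026,.034,0,.05)]
DOWN=[b*[1,1,-1]+[0,0,.05] for b in UP]
RACK=[box(-.07,.07,-.084,.084,-.006,0),box(-.07,.07,-.084,-.076,0,.01),box(-.07,.07,.076,.084,0,.01)]
def place(P,p,z):
    c,s=np.cos(p[2]),np.sin(p[2]); return P@np.array([[c,s,0],[-s,c,0],[0,0,1]])+[p[0],p[1],z]
def sil(c,parts,p,z,S=4):
    m=np.zeros((480*S,640*S),np.uint8)
    for b in parts:
        q=proj(c,place(b,p,z)); cv2.fillConvexPoly(m,cv2.convexHull(np.round(q*S+S/2-.5).astype(np.int32)),1)
    return cv2.resize(m.astype(np.float32),(640,480),interpolation=cv2.INTER_AREA)
def fit(views,parts,p0,z,ign=None):
    def cost(p): 
        t=0
        for c,m,w in views:
            s=sil(c,parts,p,z); t+=(np.abs(s-m)*w).sum()/m.sum()
        return t
    best=None
    for dy in (-.2,0,.2):
        q=np.array(p0)+[0,0,dy]
        sx=np.array([q,q+[.008,0,0],q+[0,.008,0],q+[0,0,.15]])
        r=minimize(cost,q,method="Nelder-Mead",options=dict(initial_simplex=sx,xatol=1e-4,fatol=1e-4,maxiter=150))
        if best is None or r.fun<best.fun: best=r
    return best.x,best.fun
E
cat > m1.py <<'E'
from h import *
G={"ch_rack":(UP,(.503,.06,.1),.006),"ch_up":(UP,(.456,-.245,-.2),0),"ch_down":(DOWN,(.503,.289,.4),0)}
V={k:[] for k in G}; cal={}
for n in ["top","scene"]:
    im=ctrl.snapshot(n); c=cal[n]=ctrl.get_calibration(n)
    for k,(parts,p0,z) in G.items():
        e=proj(c,[p0[0],p0[1],.025])[0]
        rs=[r for r in ctrl.cut_out(n,k) if np.hypot(*(np.array(r["pixel"])-e))<25]
        if rs: V[k].append((c,rs[0]["pixels"].astype(np.float32),1.)) ; print(n,k,round(rs[0]["confidence"],2),int(rs[0]["pixels"].sum()))
    if n=="top":
        hsv=cv2.cvtColor(im,cv2.COLOR_BGR2HSV)
        m=((hsv[...,0]>95)&(hsv[...,0]<130)&(hsv[...,1]>20)&(hsv[...,1]<130)).astype(np.uint8); m[:190]=0;m[295:]=0;m[:,:230]=0;m[:,345:]=0
        for kk,x,cm,w in V["ch_rack"] and [(0,0,V["ch_rack"][0][1],0)]: m|=cm.astype(np.uint8)
        m=cv2.morphologyEx(m,cv2.MORPH_CLOSE,np.ones((5,5)));m=cv2.morphologyEx(m,cv2.MORPH_OPEN,np.ones((5,5)))
        rm=m.astype(np.float32); cv2.imwrite("pics/rm.png",m*255)
        p,f=fit([(c,rm,1.)],RACK,(.509,.025,.1),.006); print("rack",np.round(p[:2],4),np.degrees(p[2]).round(2),round(f,3))
for k,(parts,p0,z) in G.items():
    for vs in ([V[k]] + [[v] for v in V[k]]):
        p,f=fit(vs,parts,p0,z); print(k,len(vs),np.round(p[:2],4),np.degrees(p[2]).round(2),round(f,3))
E
python3 m1.py
```

```text
top ch_rack 0.87 1663
top ch_up 0.8 1667
top ch_down 0.65 1861
rack [0.5053 0.0227] 8.95 0.026
scene ch_rack 0.56 1374
scene ch_up 0.75 1262
scene ch_down 0.89 1315
ch_rack 2 [0.5011 0.0617] 10.15 0.083
ch_rack 1 [0.5006 0.0615] 10.27 0.038
ch_rack 1 [0.5014 0.0618] 10.3 0.043
ch_up 2 [ 0.4588 -0.2476] -14.44 0.116
ch_up 1 [ 0.458  -0.2472] -14.96 0.049
ch_up 1 [ 0.4606 -0.2481] -14.69 0.049
ch_down 2 [0.503  0.2896] 23.29 0.088
ch_down 1 [0.5025 0.2892] 23.12 0.037
ch_down 1 [0.5046 0.2895] 23.34 0.043
```

```bash
cat >> h.py <<'E'
from scipy.spatial.transform import Rotation as Ro
def cur():
    o=ctrl.get_obs(); return np.array(o["tool_pos"]),Ro.from_euler("xyz",o["orientation"],degrees=True),o
def go(pos,az,flip=None):
    """shift, turn to bring TCP to pos, pointing down, jaws along azimuth az (deg)"""
    p,R,o=cur(); out=[]
    for a in (az,az+180):
        a=np.radians(a); x=np.array([0,0,-1.]); y=np.array([np.cos(a),np.sin(a),0]); 
        D=Ro.from_matrix(np.c_[x,y,np.cross(x,y)]); w=(R.inv()*D).as_rotvec(degrees=True); out.append((np.linalg.norm(w),w))
    out.sort(key=lambda t:t[0]); s=R.inv().apply(np.array(pos)-p)
    print("to",np.round(pos,4),"shift",np.round(s,4).tolist(),"turn",np.round(out[0][1],2).tolist())
E
python3 - <<'E'
from h import *
p,R,o=cur(); print(R.as_matrix().round(3).tolist())
go([.459,-.248,.25],75.3)
c=ctrl.get_calibration("wrist"); C,d=ray(c,[320,240]); print("cam in tool",R.inv().apply(C-p).round(3),R.inv().apply(d).round(3),c["fx"])
E
```

```text
[[0.0, -0.3, 0.954], [-0.0, 0.954, 0.3], [-1.0, -0.0, 0.0]]
to [ 0.459 -0.248  0.25 ] shift [-0.0234, 0.3007, 0.3634] turn [32.16, 0.0, 0.0]
cam in tool [-0.159 -0.    -0.076] [ 0.963 -0.013  0.27 ] 372.20348145145783
```

drive_tool:
  plan:
    - [[-0.023,0.3,0.363],[32.2,0,0],0.4]
    - [[-0.023,0.3,0.363],[32.2,0,0],0.4]
    - [[-0.023,0.3,0.363],[32.2,0,0],0.4]
    - [[-0.023,0.3,0.363],[32.2,0,0],0.4]
    - [[-0.023,0.3,0.363],[32.2,0,0],0.4]
    - [[-0.023,0.3,0.363],[32.2,0,0],0.4]
    - [[-0.023,0.3,0.363],[32.2,0,0],0.4]
    - [[-0.023,0.3,0.363],[32.2,0,0],0.4]
    - [[-0.023,0.3,0.363],[32.2,0,0],0.4]
    - [[-0.023,0.3,0.363],[32.2,0,0],0.4]
    - [[-0.023,0.3,0.363],[32.2,0,0],0.4]
    - [[-0.023,0.3,0.363],[32.2,0,0],0.4]
    - [[-0.023,0.3,0.363],[32.2,0,0],0.4]
    - [[-0.023,0.3,0.363],[32.2,0,0],0.4]
    - [[-0.023,0.3,0.363],[32.2,0,0],0.4]

```text
clock: 2.15
tool_pos: [0.4586, -0.2488, 0.2496]
orientation: [-124.1, 90.0, -138.8]
force: [-0.2, -0.2, 0.3]
opening: 0.0347
```

```bash
cat > m2.py <<'E'
from h import *
p,R,o=cur(); c=ctrl.get_calibration("wrist"); im=ctrl.snapshot("wrist"); cv2.imwrite("pics/w1.png",im)
print(p.round(4),o["opening"],o["clock"])
p0=(.459,-.248,-.255); e=proj(c,[p0[0],p0[1],.025])[0]
rs=[r for r in ctrl.cut_out("wrist","ch_up") if np.hypot(*(np.array(r["pixel"])-e))<80]
print(e,[(r["pixel"],r["confidence"],int(r["pixels"].sum())) for r in rs])
q,f=fit([(c,rs[0]["pixels"].astype(np.float32),1.)],UP,p0,0); print(q[:2].round(4),np.degrees(q[2]).round(2),round(f,3))
E
python3 m2.py
```

```text
[ 0.4586 -0.2488  0.2496] 0.03466791006542842 2.15
[325.83535574 210.64212415] [([327.3, 208.6], 0.74, 6479)]
[ 0.4589 -0.2488] -14.93 0.024
```

View pics/w1.png

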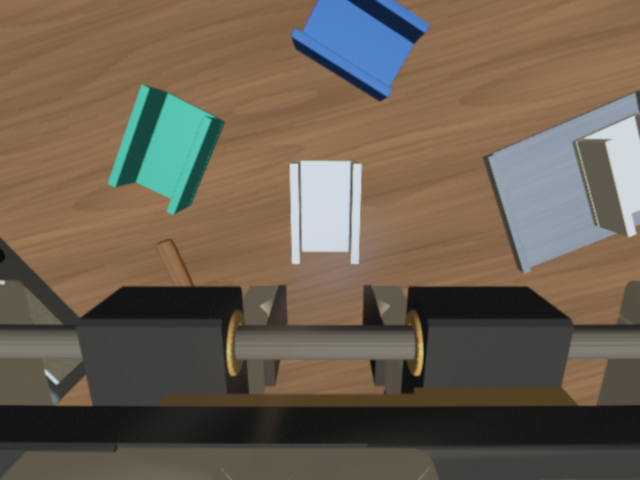

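The wrist view shows the white ch_up at (327,209), legs up and aligned with the jaws. The fit (0.4589, -0.2488, -14.9°) agrees with the first one.

```bash
python3 - <<'E'
from h import *
go([.4512,-.2778,.09],75.1)
go([.4512,-.2778,.017],75.1)
E
```

```text
to [ 0.4512 -0.2778  0.09  ] shift [0.1595, -0.0292, 0.0004] turn [0.1, -0.01, 0.0]
to [ 0.4512 -0.2778  0.017 ] shift [0.2325, -0.0292, 0.0005] turn [0.1, -0.01, 0.0]
```

drive_tool:
  plan:
    - [[0.06,-0.0292,0],[0,0,0],0.4]
    - [[0.1,-0.0292,0],[0,0,0],0.4]
    - [[0.14,-0.0292,0],[0,0,0],0.4]
    - [[0.165,-0.0292,0.0005],[0,0,0],0.4]
    - [[0.185,-0.0292,0.0005],[0,0,0],0.4]
    - [[0.205,-0.0292,0.0005],[0,0,0],0.4]
    - [[0.22,-0.0292,0.0005],[0,0,0],0.4]
    - [[0.232,-0.0292,0.0005],[0,0,0],0.4]
    - [[0.232,-0.0292,0.0005],[0,0,0],0.4]
    - [[0.232,-0.0292,0.0005],[0,0,0],0.05]
    - [[0.232,-0.0292,0.0005],[0,0,0],0.0]
    - [[0.232,-0.0292,0.0005],[0,0,0],0.0]
    - [[0.232,-0.0292,0.0005],[0,0,0],0.0]
    - [[0.232,-0.0292,0.0005],[0,0,0],0.0]
    - [[0.232,-0.0292,0.0005],[0,0,0],0.0]
    - [[0.222,-0.0292,0.0005],[0,0,0],0.0]
    - [[0.2,-0.0292,0.0005],[0,0,0],0.0]
    - [[0.17,-0.0292,0.0005],[0,0,0],0.0]
    - [[0.14,-0.0292,0.0005],[0,0,0],0.0]
    - [[0.12,-0.0292,0.0005],[0,0,0],0.0]

```text
clock: 3.92
tool_pos: [0.4518, -0.278, 0.1328]
orientation: [-8.8, 89.9, -23.6]
force: [0.7, -0.6, -1.5]
opening: 0.0079
```

```bash
python3 - <<'E'
from h import *
p,R,o=cur(); print(p.round(4),np.round(o["force"],2),np.round(o["moment"],3),o["opening"])
c=ctrl.get_calibration("wrist"); im=ctrl.snapshot("wrist"); cv2.imwrite("pics/w2.png",im)
P=np.array([.5053,.0227]);th=np.radians(9.2)
# rack from wrist view too (channel in hand may hide)
ex=np.array([np.cos(th),np.sin(th)]);ey=np.array([-np.sin(th),np.cos(th)])
t=P+ex*.0018+ey*(-.0355-.030)
for z in (.15,.05,.024): go([*t,z],99.5)
E
```

```text
[ 0.4518 -0.278   0.1328] [ 0.72 -0.56 -1.52] [-0.136 -0.219  0.009] 0.007903045243221017
to [ 0.5175 -0.0417  0.15  ] shift [-0.014, 0.2455, 0.0016] turn [-24.23, 0.4, 0.14]
to [ 0.5175 -0.0417  0.05  ] shift [0.086, 0.2456, 0.0009] turn [-24.23, 0.4, 0.14]
to [ 0.5175 -0.0417  0.024 ] shift [0.112, 0.2456, 0.0007] turn [-24.23, 0.4, 0.14]
```

View pics/w2.png

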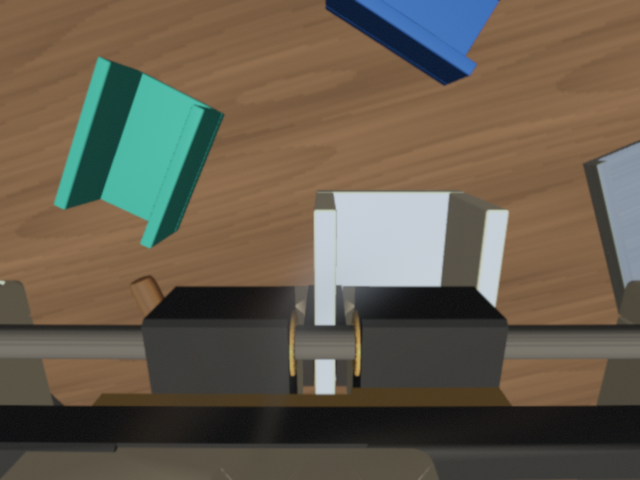

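Held cleanly: the leg is between the pads at (325,300) and the channel looks level. Moving over the rack next.

drive_tool:
  plan:
    - [[-0.014,0.03,0.0],[-3,0,0],0]
    - [[-0.014,0.065,0.001],[-8,0.2,0.1],0]
    - [[-0.014,0.1,0.0015],[-13,0.4,0.1],0]
    - [[-0.014,0.135,0.0015],[-18,0.4,0.1],0]
    - [[-0.014,0.17,0.0015],[-22,0.4,0.1],0]
    - [[-0.014,0.2,0.0015],[-24.2,0.4,0.1],0]
    - [[-0.014,0.225,0.0015],[-24.2,0.4,0.1],0]
    - [[-0.014,0.24,0.0015],[-24.2,0.4,0.1],0]
    - [[-0.014,0.2455,0.0015],[-24.2,0.4,0.1],0]
    - [[-0.014,0.2455,0.0015],[-24.2,0.4,0.1],0]
    - [[-0.014,0.2455,0.0015],[-24.2,0.4,0.1],0]
    - [[-0.014,0.2455,0.0015],[-24.2,0.4,0.1],0]

```text
clock: 4.97
tool_pos: [0.5169, -0.0424, 0.15]
orientation: [-131.4, 89.9, -122.0]
force: [0.3, 0.2, -2.1]
opening: 0.0081
```

```bash
python3 - <<'E'
from h import *
p,R,o=cur(); print(p.round(4),R.as_matrix()[:,1].round(4),o["opening"])
c=ctrl.get_calibration("wrist"); im=ctrl.snapshot("wrist")
rk=(.5053,.0227,np.radians(9.2)); cr=(.501,.0617,np.radians(10.2))
for z in (.016,):
    for y in (-.084,-.076,.076,.084):
        q=proj(c,place(np.array([[-.07,y,.01],[.07,y,.01]]),rk,.006)).round().astype(int)
        cv2.line(im,tuple(map(int,q[0])),tuple(map(int,q[1])),(0,0,255),1)
for x in (-.07,.07):
    q=proj(c,place(np.array([[x,-.076,0],[x,.076,0]]),rk,.006)).round().astype(int); cv2.line(im,tuple(map(int,q[0])),tuple(map(int,q[1])),(0,0,255),1)
for y in (-.034,-.026,.026,.034):
    q=proj(c,place(np.array([[-.05,y,.05],[.05,y,.05]]),cr,.006)).round().astype(int); cv2.line(im,tuple(map(int,q[0])),tuple(map(int,q[1])),(0,255,0),1)
az=np.degrees(np.arctan2(R.as_matrix()[1,1],R.as_matrix()[0,1]))-90
hc=p[:2]+.030*R.as_matrix()[:2,1]; print("held centre",hc.round(4),"yaw",az.round(2))
cv2.imwrite("pics/w3.png",im)
E
```

```text
[ 0.5169 -0.0424  0.15  ] [-1.639e-01  9.865e-01 -7.000e-04] 0.008130804839247694
held centre [ 0.512  -0.0128] yaw 9.44
```

View pics/w3.png

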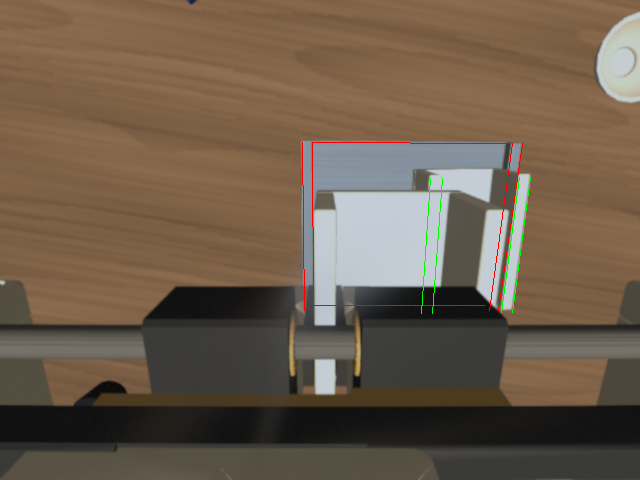

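The red rack overlay lies on the rack's lips and end within a pixel or so, and the green lines lie on ch_rack. There is about 6 mm of clearance on both sides, so I lower it.

drive_tool:
  plan:
    - [[0.03,0,0],[0,0,0],0]
    - [[0.06,0,0],[0,0,0],0]
    - [[0.085,0,0],[0,0,0],0]
    - [[0.1,0,0],[0,0,0],0]
    - [[0.11,0,0],[0,0,0],0]
    - [[0.117,0,0],[0,0,0],0]
    - [[0.121,0,0],[0,0,0],0]
    - [[0.124,0,0],[0,0,0],0]
    - [[0.126,0,0],[0,0,0],0]
    - [[0.1265,0,0],[0,0,0],0]
    - [[0.1265,0,0],[0,0,0],0]
    - [[0.1265,0,0],[0,0,0],0]

```text
clock: 6.02
tool_pos: [0.5175, -0.0426, 0.0244]
orientation: [-35.6, 89.9, -26.2]
force: [-0.9, -0.6, 3.4]
opening: 0.0076
```

drive_tool:
  plan:
    - [[0,0,0],[0,0,0],0.15]
    - [[0,0,0],[0,0,0],0.25]
    - [[0,0,0],[0,0,0],0.3]
    - [[0,0,0],[0,0,0],0.3]
    - [[0,0,0],[0,0,0],0.3]
    - [[-0.01,0,0],[0,0,0],0.3]
    - [[-0.03,0,0],[0,0,0],0.3]
    - [[-0.06,0,0],[0,0,0],0.3]
    - [[-0.1,0,0],[0,0,0],0.6]
    - [[-0.14,0,0],[0,0,0],0.9]
    - [[-0.18,0,0],[0,0,0],1]
    - [[-0.2,0,0],[0,0,0],1]
    - [[-0.2,0,0],[0,0,0],1]

```text
clock: 7.1
tool_pos: [0.5199, -0.0423, 0.231]
orientation: [-5.7, 89.4, 3.7]
force: [0.9, 0.1, -0.2]
opening: 0.054
```

```bash
python3 - <<'E'
from h import *
p,R,o=cur(); c=ctrl.get_calibration("wrist"); im=ctrl.snapshot("wrist"); cv2.imwrite("pics/w4.png",im)
print(p.round(4))
for n,p0 in (("ch_rack",(.501,.0617,.178)),("ch_up",(.512,-.0128,.164))):
    e=proj(c,[p0[0],p0[1],.031])[0]
    rs=[r for r in ctrl.cut_out("wrist",n)]; print(n,e.round(),[(np.round(r["pixel"]),round(r["confidence"],2),int(r["pixels"].sum())) for r in rs])
    rs=[r for r in rs if np.hypot(*(np.array(r["pixel"])-e))<40]
    if rs: q,f=fit([(c,rs[0]["pixels"].astype(np.float32),1.)],UP,p0,.006); print(n,q[:2].round(4),np.degrees(q[2]).round(2),round(f,3))
E
```

```text
[ 0.5199 -0.0423  0.231 ]
ch_rack [433. 212.] [(array([440., 208.]), 0.77, 8282)]
ch_rack [0.4989 0.061 ] 10.13 0.044
ch_up [356. 210.] [(array([222.,   6.]), 0.92, 712), (array([360., 208.]), 0.71, 7617), (array([6., 3.]), 0.69, 225)]
ch_up [ 0.5122 -0.0133] 9.39 0.018
```

View pics/w4.png

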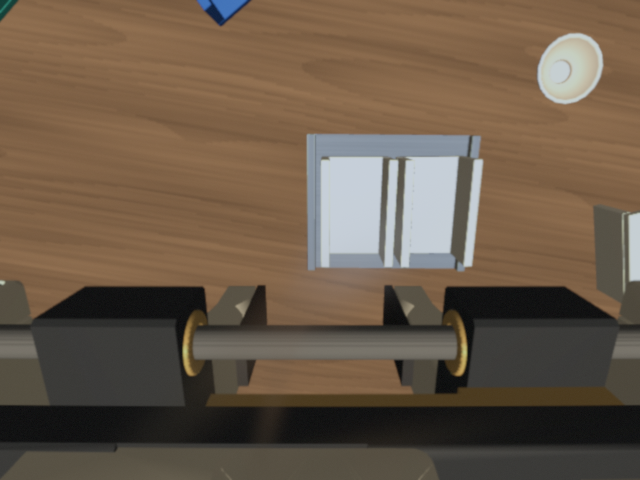

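The wrist view shows the two channels side by side, flat, with ends level (ch_up at (356,210), ch_rack at (433,212)). Next is ch_down.

```bash
python3 - <<'E'
from h import *
go([.503,.2895,.235],113.2)
E
```

```text
to [0.503  0.2895 0.235 ] shift [-0.0104, 0.3297, 0.0407] turn [-13.78, 0.08, 0.03]
```

drive_tool:
  plan:
    - [[-0.01,0.33,0.041],[-13.8,0,0],1]
    - [[-0.01,0.33,0.041],[-13.8,0,0],1]
    - [[-0.01,0.33,0.041],[-13.8,0,0],1]
    - [[-0.01,0.33,0.041],[-13.8,0,0],1]
    - [[-0.01,0.33,0.041],[-13.8,0,0],1]
    - [[-0.01,0.33,0.041],[-13.8,0,0],1]
    - [[-0.01,0.33,0.041],[-13.8,0,0],1]
    - [[-0.01,0.33,0.041],[-13.8,0,0],1]
    - [[-0.01,0.33,0.041],[-13.8,0,0],1]
    - [[-0.01,0.33,0.041],[-13.8,0,0],1]
    - [[-0.01,0.33,0.041],[-13.8,0,0],1]
    - [[-0.01,0.33,0.041],[-13.8,0,0],1]
    - [[-0.01,0.33,0.041],[-13.8,0,0],1]

```text
clock: 8.33
tool_pos: [0.5032, 0.2886, 0.2343]
orientation: [-55.3, 89.9, -32.2]
force: [-0.2, -0.3, 0.3]
opening: 0.088
```

```bash
python3 - <<'E'
from h import *
p,R,o=cur(); c=ctrl.get_calibration("wrist"); im=ctrl.snapshot("wrist"); cv2.imwrite("pics/w5.png",im)
print(p.round(4),o["opening"])
p0=(.503,.2895,.405); e=proj(c,[.503,.2895,.025])[0]
rs=ctrl.cut_out("wrist","ch_down"); print(e,[(np.round(r["pixel"]),round(r["confidence"],2),int(r["pixels"].sum())) for r in rs])
rs=[r for r in rs if np.hypot(*(np.array(r["pixel"])-e))<60]
q,f=fit([(c,rs[0]["pixels"].astype(np.float32),1.)],DOWN,p0,0); print(q[:2].round(4),np.degrees(q[2]).round(2),round(f,3))
a=np.degrees(q[2])+90
for z in (.08,.022): go([q[0],q[1],z],a)
E
```

```text
[0.5032 0.2886 0.2343] 0.08801306996007616
[325.90716732 213.73306872] [(array([327., 212.]), 0.77, 7730)]
[0.5027 0.2885] 23.26 0.017
to [0.5027 0.2885 0.08  ] shift [0.1547, 0.0001, -0.001] turn [-0.12, 0.08, 0.04]
to [0.5027 0.2885 0.022 ] shift [0.2127, 0.0002, -0.0011] turn [-0.12, 0.08, 0.04]
```

View pics/w5.png

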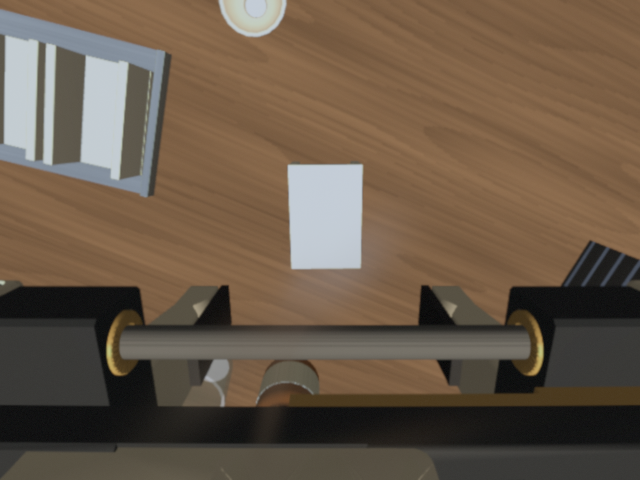

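The wrist view shows ch_down at (326,213), centred between the open fingers. I go down and grip it.

drive_tool:
  plan:
    - [[0.04,0,-0.001],[0,0,0],1]
    - [[0.08,0,-0.001],[0,0,0],1]
    - [[0.12,0,-0.001],[0,0,0],1]
    - [[0.15,0,-0.001],[0,0,0],1]
    - [[0.17,0,-0.001],[0,0,0],1]
    - [[0.19,0,-0.001],[0,0,0],1]
    - [[0.205,0,-0.001],[0,0,0],1]
    - [[0.2125,0,-0.001],[0,0,0],1]
    - [[0.2125,0,-0.001],[0,0,0],0.85]
    - [[0.2125,0,-0.001],[0,0,0],0.7]
    - [[0.2125,0,-0.001],[0,0,0],0.5]
    - [[0.2125,0,-0.001],[0,0,0],0.5]
    - [[0.2125,0,-0.001],[0,0,0],0.5]
    - [[0.2125,0,-0.001],[0,0,0],0.5]
    - [[0.2,0,-0.001],[0,0,0],0.5]
    - [[0.175,0,-0.001],[0,0,0],0.5]
    - [[0.14,0,-0.001],[0,0,0],0.5]
    - [[0.1,0,-0.001],[0,0,0],0.5]
    - [[0.08,0,-0.001],[0,0,0],0.5]
    - [[0.08,0,-0.001],[0,0,0],0.5]

```text
clock: 10.1
tool_pos: [0.5047, 0.2903, 0.1605]
orientation: [13.1, 89.4, 36.3]
force: [0.3, 0.4, -1.3]
opening: 0.0679
```

```bash
python3 - <<'E'
from h import *
p,R,o=cur(); print(p.round(4),o["opening"],np.round(o["force"],2))
for z in (.165,.036): go([.506,.0235,z],99.6)
E
```

```text
[0.5047 0.2903 0.1605] 0.06794283079116668 [ 0.27  0.41 -1.31]
to [0.506  0.0235 0.165 ] shift [-0.0061, -0.2457, -0.1038] turn [13.59, 0.55, -0.2]
to [0.506  0.0235 0.036 ] shift [0.1229, -0.246, -0.1051] turn [13.59, 0.55, -0.2]
```

drive_tool:
  plan:
    - [[-0.006,-0.025,-0.01],[2,0.1,0],0.5]
    - [[-0.006,-0.055,-0.023],[5,0.3,-0.1],0.5]
    - [[-0.006,-0.087,-0.037],[8,0.5,-0.2],0.5]
    - [[-0.006,-0.119,-0.05],[11,0.5,-0.2],0.5]
    - [[-0.006,-0.15,-0.063],[13.6,0.5,-0.2],0.5]
    - [[-0.006,-0.18,-0.076],[13.6,0.5,-0.2],0.5]
    - [[-0.006,-0.21,-0.089],[13.6,0.5,-0.2],0.5]
    - [[-0.006,-0.232,-0.098],[13.6,0.5,-0.2],0.5]
    - [[-0.006,-0.243,-0.103],[13.6,0.5,-0.2],0.5]
    - [[-0.006,-0.246,-0.104],[13.6,0.5,-0.2],0.5]
    - [[-0.006,-0.246,-0.104],[13.6,0.5,-0.2],0.5]
    - [[-0.006,-0.246,-0.104],[13.6,0.5,-0.2],0.5]
    - [[-0.006,-0.246,-0.104],[13.6,0.5,-0.2],0.5]

```text
clock: 11.18
tool_pos: [0.5061, 0.0241, 0.1647]
orientation: [17.5, 90.0, 27.2]
force: [0.5, 0.0, -2.2]
opening: 0.0679
```

```bash
python3 - <<'E'
from h import *
p,R,o=cur(); print(p.round(4),o["opening"]); az=R.as_matrix()[:,1]; print(np.degrees(np.arctan2(az[1],az[0])))
for z in (.036,): go([.506,.0235,z],99.6)
c=ctrl.get_calibration("wrist"); im=ctrl.snapshot("wrist")
for z,q,col in ((.006,(.5122,-.0133,.164),(0,0,255)),(.006,(.5,.0614,.177),(0,255,0))):
    for y in (-.034,-.026,.026,.034):
        a,b=proj(c,place(np.array([[-.05,y,.05],[.05,y,.05]]),q,z)).round().astype(int).tolist(); cv2.line(im,a,b,col,1)
cv2.imwrite("pics/w6.png",im)
E
```

```text
[0.5061 0.0241 0.1647] 0.06790402841936367
99.63282769064085
to [0.506  0.0235 0.036 ] shift [0.1287, -0.0006, -0.0003] turn [0.03, 0.04, -0.01]
```

View pics/w6.png

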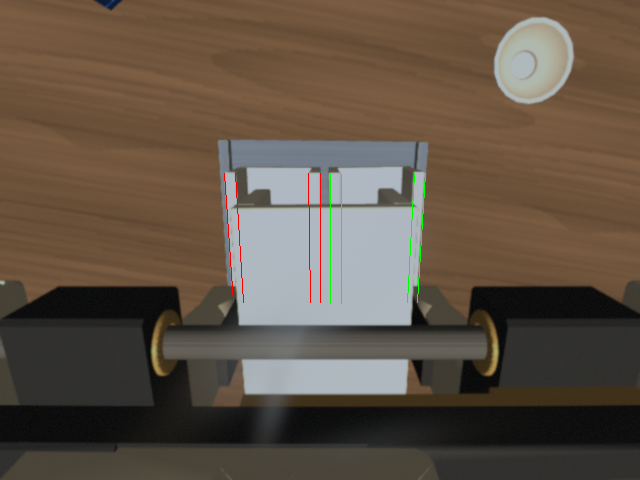

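Everything is centred: the held channel's edges straddle the pair's inner legs (red and green lines at 308–342). I lower it slowly.

drive_tool:
  plan:
    - [[0.03,0,0],[0,0,0],0.5]
    - [[0.055,0,0],[0,0,0],0.5]
    - [[0.075,0,0],[0,0,0],0.5]
    - [[0.09,0,0],[0,0,0],0.5]
    - [[0.1,0,0],[0,0,0],0.5]
    - [[0.11,0,0],[0,0,0],0.5]
    - [[0.118,0,0],[0,0,0],0.5]
    - [[0.123,0,0],[0,0,0],0.5]
    - [[0.126,0,0],[0,0,0],0.5]
    - [[0.128,0,0],[0,0,0],0.5]
    - [[0.129,0,0],[0,0,0],0.5]
    - [[0.129,0,0],[0,0,0],0.5]
    - [[0.129,0,0],[0,0,0],0.5]

```text
clock: 12.32
tool_pos: [0.5064, 0.0243, 0.0375]
orientation: [9.4, 89.9, 19.0]
force: [-6.8, 1.4, 12.8]
opening: 0.068
```

drive_tool:
  plan:
    - [[-0.001,0,0],[0,0,0],0.5]
    - [[-0.001,0,0],[0,0,0],0.8]
    - [[-0.001,0,0],[0,0,0],0.84]
    - [[-0.001,0,0],[0,0,0],0.84]
    - [[-0.001,0,0],[0,0,0],0.84]
    - [[-0.001,0,0],[0,0,0],0.84]
    - [[-0.01,0,0],[0,0,0],0.84]
    - [[-0.03,0,0],[0,0,0],0.84]
    - [[-0.06,0,0],[0,0,0],0.84]
    - [[-0.1,0,0],[0,0,0],0.9]
    - [[-0.14,0,0],[0,0,0],1]
    - [[-0.18,0,0],[0,0,0],1]
    - [[-0.2,0,0],[0,0,0],1]
    - [[-0.2,0,0],[0,0,0],1]

```text
clock: 13.48
tool_pos: [0.5085, 0.0247, 0.2439]
orientation: [6.0, 89.3, 15.7]
force: [1.1, 0.2, 0.6]
opening: 0.0873
```

```bash
python3 - <<'E'
from h import *
p,R,o=cur(); print(p.round(4),o["opening"],o["clock"])
c=ctrl.get_calibration("wrist"); im=ctrl.snapshot("wrist")
p0=(.506,.0238,.167); e=proj(c,[p0[0],p0[1],.05])[0]
for n,parts,z,p0 in (("ch_down",DOWN,.014,(.506,.0238,.167)),):
    for r in ctrl.cut_out("wrist",n): 
        print(n,np.round(r["pixel"]),e.round(),round(r["confidence"],2),int(r["pixels"].sum()))
        if np.hypot(*(np.array(r["pixel"])-e))<40:
            q,f=fit([(c,r["pixels"].astype(np.float32),1.)],parts,p0,z); print(q[:2].round(4),np.degrees(q[2]).round(2),round(f,3))
s=ctrl.snapshot("scene"); cv2.imwrite("pics/f.png",np.hstack([im[100:340,200:520],cv2.resize(s[180:290,270:400],None,fx=3.2,fy=3.2)[:240,:416]]) if 0 else cv2.resize(s[185:285,280:390],None,fx=6,fy=6,interpolation=cv2.INTER_CUBIC))
cv2.imwrite("pics/w7.png",im)
E
```

```text
[0.5085 0.0247 0.2439] 0.08729059422416731 13.4833
ch_down [328. 212.] [324. 212.] 0.56 7761
[0.5064 0.0242] 10.39 0.024
```

View pics/w7.png

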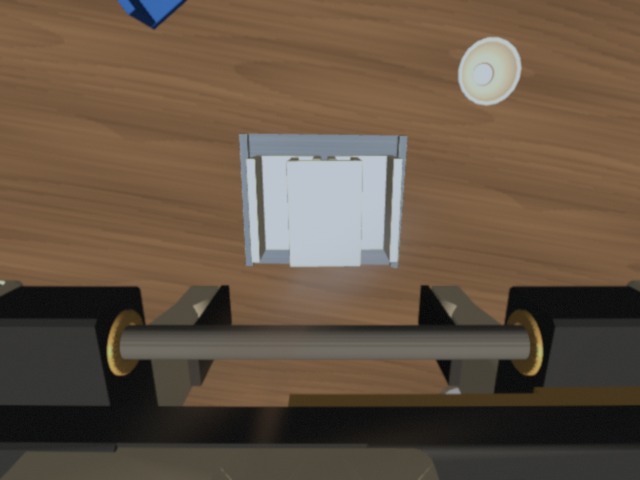

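View pics/f.png

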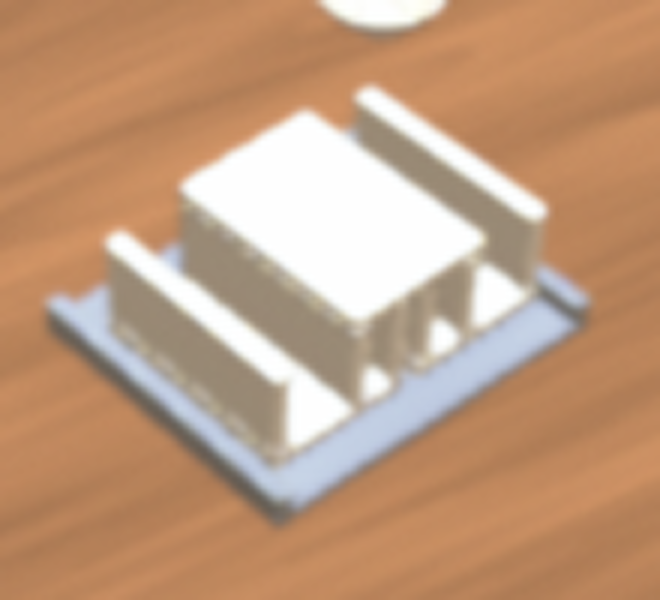

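Both pictures show ch_down seated flat over the pair, one leg down in each trough, ends level and centred. The robot is clear, so I hand it in.

```bash
python3 -c "
from plant import ctrl; print(ctrl.close_job())"
```

```text
the job is handed in; nothing more can be done
None
```

I put the legs-up bench channel into the rack's free half, legs still up, then set the legs-down channel over the pair. I handed the job in at about 13.5 s of the 64 s allowed.

- **Final pictures:** the wrist and scene pictures show one leg of the top channel down in each trough. All three channels lie flat and lengthwise, with ends about level and centred along the rack.
- **Fitted position:** the top channel fits at (0.506, 0.024) m with a yaw of 10.4°. The rack centre measured (0.505, 0.023) m with a yaw of about 9°, so it is within about 1 mm and 1.5°.
- **Small disagreement:** at set-down the arm met contact about 1.7 mm above the expected height, with about 13 N upward. The pictures afterwards show the channel fully seated.
- **Other things on the bench:** I touched none of them, including the blue and turquoise look-alikes. I did not measure their positions again afterwards.

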